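# Fetch the bar-handled screw case from the packed rack

### The job

Take the screw case with the flat bar handle out of the tightly packed row: tip it forward by its handle, foot still in the rack, until it leans against the sloping front lip, then pull it free past the board above. Set it in the middle of the sloping stand, square to it, with its foot flat on the ledge and its front leaning on the rest plate, and let go. The knob-handled cases must stay standing in their places, and the other things on the bench must not be disturbed.

Things in the scene. Friction and masses are not known exactly. Their poses are not given: they have to be found in the camera images.
- case_mid (a point): Centre (half-way up) of the grey case to fetch, the only one with a flat BAR handle. Body 100 mm deep (x) x 44 mm wide (y) x 110 mm high (z), about 0.25 kg. Axes of the case: -x to its front face (towards the robot), z up. It starts in one of the three middle slots of the rack.
- case_bar (a point): Centre of that case's handle: a flat metal bar 10 mm thick (x), 40 mm long (y), 20 mm high, on a post (10 x 6 mm) at y = +-17 mm; case axes. It is 36 mm forward of (-x) and 87 mm above the case's centre, with 22 mm free height under it. Pinched across its 10 mm, the case turns with the gripper. The rack's top board begins 61 mm behind it (+x).
- rack: Fixed plywood rack with five grey cases upright side by side, 2 mm apart (slot centres y = -92, -46, 0, 46, 92 mm). Origin on the table under the front line of the row; x into the rack, away from the robot, y along the row. Its floor is 12 mm above the table; the cases' front feet stand at x = 1 mm. Side walls at y = +-121 mm, 146 mm high.
- rack_lip (a point): Foot of the rack's front lip (middle, at the rack floor; rack axes). The lip runs all along the row, 40 mm long, leaning outward (towards the robot) 30 degrees from vertical: a case can be tipped forward about its front lower edge until its front lies on the lip.
- rack_board (a point): Middle of the front lower edge of the rack's top board (rack axes), which covers the rear of the cases 24 mm above them, from x = 75 to 115 mm of the rack; 12 mm thick, with bits lying on it 21 mm high. No case can be lifted out upright; one tipped 20 degrees or more clears the board.
- stand: Fixed plywood V-shaped sloping stand, 110 mm wide (y). Origin on the table under the inner corner of the V, which is 30 mm up. A rest plate rises 94 mm from the corner, leaning 30 degrees from vertical towards -x (robot); a ledge square to it rises 108 mm towards +x, 30 degrees above level.
- stand_seat (a point): Where the case's centre lies when fully set down in the middle of the stand: x = 16, z = 103 mm in the stand's axes (point axes are the stand's). Case front (-x face) flat on the rest plate, foot flat on the ledge, leaning 30 degrees with its top towards -x.
- knob_case0_mid (a point): Centre (half-way up) of a neighbouring grey case, same body size as the one to fetch but with a round metal KNOB (22 mm wide, 20 mm high) in place of the bar. To be left standing in the rack.
- knob_case1_mid (a point): Centre (half-way up) of a neighbouring grey case, same body size as the one to fetch but with a round metal KNOB (22 mm wide, 20 mm high) in place of the bar. To be left standing in the rack.
- knob_case2_mid (a point): Centre (half-way up) of a neighbouring grey case, same body size as the one to fetch but with a round metal KNOB (22 mm wide, 20 mm high) in place of the bar. To be left standing in the rack.
- knob_case3_mid (a point): Centre (half-way up) of a neighbouring grey case, same body size as the one to fetch but with a round metal KNOB (22 mm wide, 20 mm high) in place of the bar. To be left standing in the rack.
- tape: Loose tape measure, 70 x 40 x 66 mm high, standing on the table; origin under its centre. Bystander.
- calculator: Loose yellow calculator lying flat, 150 x 90 x 18 mm; origin under its centre. Bystander.
- glue: Loose white glue bottle, 80 mm wide, 200 mm high; origin under its centre. Bystander.
- jar: Loose small jar, 70 mm wide and high; origin under its centre. Bystander.
Not all that is in view belongs to the job. Leave any orange or red look-alike of the part that bears case_mid alone.

How it is judged (in metres and radians):
On the way, in this order (a step that is already met when the one before it is completed fails the run):
1. the bar-handled case is tipped forward (20 degrees or more) with its foot still in the rack (angle between case_mid's own z axis and vertical above 0.35 rad and z of case_mid in the frame of rack below 0.11 m and x of case_mid in the frame of rack between -0.01 and 0.06 m and x of case_bar in the frame of rack below 0 m), for 0.1 s.
2. the case is pulled clear above the rack or in front of it ((z of case_mid in the frame of rack above 0.17 m or x of case_mid in the frame of rack below -0.08 m or horizontal distance between case_mid and rack above 0.22 m)), for 0.1 s.
At the end, for the whole second after the job is handed in: The bar-handled case rests still on the stand, front on the rest plate: centre within 12 mm of fully seated in the stand's x and z and 25 mm of its middle line, leaning 24 to 36 degrees, square within 11. Each knob-handled case stands upright (within 7 degrees) and within 20 mm of its start (x of case_mid in the frame of stand between 0.004 and 0.028 m and y of case_mid in the frame of stand between -0.025 and 0.025 m and z of case_mid in the frame of stand between 0.091 and 0.115 m and angle between case_mid's own z axis and vertical between 0.42 and 0.63 rad and angle between the y axis of case_mid and the y axis of stand, either way round below 0.2 rad and x of case_bar in the frame of stand below -0.03 m and distance of each of knob_case0_mid, knob_case1_mid, knob_case2_mid, knob_case3_mid from where it was at the start of the episode below 0.02 m and angle between each of knob_case0_mid, knob_case1_mid, knob_case2_mid, knob_case3_mid's own z axis and vertical below 0.12 rad and linear speed of case below 0.02 m/s and angular speed of case below 0.1 rad/s); the robot touches nothing.
It fails at once if a knob-handled case is tipped over 20 degrees or lifted/pulled 40 mm from its place (angle between any of knob_case0_mid, knob_case1_mid, knob_case2_mid, knob_case3_mid's own z axis and vertical above 0.35 rad or distance of any of knob_case0_mid, knob_case1_mid, knob_case2_mid, knob_case3_mid from where it was at the start of the episode above 0.04 m).
It fails at once if a bystander on the bench (tape, calculator, glue, jar) is moved more than 30 mm (distance of any of tape, calculator, glue, jar from where it was at the start of the episode above 0.03 m).
It also fails if it takes over 46 s, if anything falls off the work surface, if the arm or the gripper's body presses on something with over 40 N, if the wrist force passes 120 N, or if a joint passes its speed limit or range.

### The arm

A 6-joint arm with a two-finger parallel gripper is mounted at the origin on the work surface. World frame = base frame: x ahead of the robot, y to its left, z up, the work surface at z = 0. Lengths are in mm, angles in rad, forces in N, time in s.
With the tool pointing down it reaches from about 275 to 825 mm from the base axis. Payload 5.2 kg.
Tool frame: the origin (TCP) lies at the very end of the fingers, on their centre line; the grasp point (between the pads) lies 19 mm behind it; z points along the fingers, y is the line along which they close (so a half turn about z gives the same grasp; the last joint's range is limited). The gripper opens to 93 mm and grips with 3 to 60 N. Pads are 15 mm wide; open, the fingers measure 128 mm over their backs; the gripper's body (75 mm by 188 mm) begins 65 mm behind the grasp point.
Start: joints at [0.919, 0.259, 1.535, -0, 1.348, -0.203], TCP at [238.616, 495.547, 218.653] pointing down, gripper open.
Joint ranges: [-3.14, 3.14], [-0.91, 2.08], [0.19, 2.58], [-1.22, 4.36], [0.22, 2.71], [-3.12, 3.12]. Speed limits (rad/s): [2.57, 2.57, 3.14, 3.14, 3.14, 3.14].

### API

Orientations are given as [roll, pitch, yaw] about the fixed x, y, z axes, in that order (R = Rz(yaw) Ry(pitch) Rx(roll)).
In Python, from bench import robot gives the robot as it stands. The module is installed in compiled form; this text tells all that it offers. Calls block until the motion is done:
- robot.move_ptp(position, orientation): joint-space move of the TCP to a pose.
- robot.move_linear(position, ori=None, speed=150, f_stop=None): straight line of the TCP; ori=None keeps the orientation; speed is the mean speed in mm/s. With f_stop (N) it stops when the force on the tool has changed by that much, and returns True; else False.
- robot.move_j(angles): joint-space move.
- robot.move_gripper(opening): opening from 0.0 (shut) to 1.0 (fully open); the grip force is fixed at half the most; returns when the fingers have stopped.
- robot.sleep(seconds).
- robot.inverse_kinematics(position, orientation): joint angles nearest the present ones, or None.
- robot.get_image(name): name is "scene" or "top"; returns a dict with "img" (384x512x3 uint8, blue, green, red), "fovy" (degrees; the focal length in pixels is half the picture's height over the tangent of half this angle, whatever the lens; pixels are square), "cx", "cy" (the principal point, pixels), "eye" and "orientation" of the camera in the world. Camera axes: x right, y down, z forward; pixel columns grow to the right and rows downward; lengths in mm; the calibration is good to about 2 mm. A picture is of the moment at which its call begins. There is no depth.
A pose or a line that the arm cannot do raises robot.MotionError and nothing moves.
- robot.hand_in(): hands the job in; it is judged then, once.
Readings, each from a call of its own:
- robot.current_t(): time.
- robot.current_qpos(): joint angles.
- robot.current_joint_vel(): joint speeds.
- robot.current_joint_efforts(): joint torques, N m.
- robot.current_tcp_pos(): TCP position.
- robot.current_eef_rot(): TCP orientation.
- robot.current_contact_force(): force on the tool from outside, world axes, zero at the start.
- robot.current_ft_torque(): the same for the moment, N m.
- robot.current_gripper_width(): opening from 0.0 (shut) to 1.0 (fully open).
- robot.current_finger_force(): force on a finger pad.
Only numpy, scipy, OpenCV 4.12 (cv2) and the standard library are available. Lean on these libraries where they do the work, as an engineer would, in place of code of your own. Each camera call takes 0.05 s, during which the arm holds its last target. There are 200 camera calls.

## Working session

There is one attempt and no reset: what is moved stays moved. The work goes in short steps, each a Python script; the robot and the scene stay as the last script left them, time stands still between calls to the robot, and variables do not carry over. Pictures are saved under pics/ and viewed, at most 10 in all, crops included, and the job is handed in when it is done.

```bash
mkdir -p pics
python3 - <<'E'
from bench import robot
import cv2,json
for n in("scene","top"):
    d=robot.get_image(n); cv2.imwrite(f"pics/{n}0.png",d["img"])
    print(n,{k:(v.tolist() if hasattr(v,'tolist') else v) for k,v in d.items() if k!="img"})
print(robot.current_t(),robot.current_eef_rot())
E
```

```text
scene {'fovy': 53.43450967573081, 'cx': 253.66955989916227, 'cy': 187.62606757433483, 'eye': [1281.0271815024907, -124.62031835589941, 1168.3846655418129], 'orientation': [-2.5170720832651146, 0.005350557633270192, 1.4125063822652024]}
top {'fovy': 55.17825065298523, 'cx': 258.3037117613835, 'cy': 197.949525775728, 'eye': [317.89335342198643, 6.954875503127796, 1359.3587377862655], 'orientation': [-2.950302750595111, -0.00809775107238142, -1.5706973895033187]}
0.1 [-3.14006493e+00 -3.23528942e-04  2.69282447e+00]
```

View pics/scene0.png

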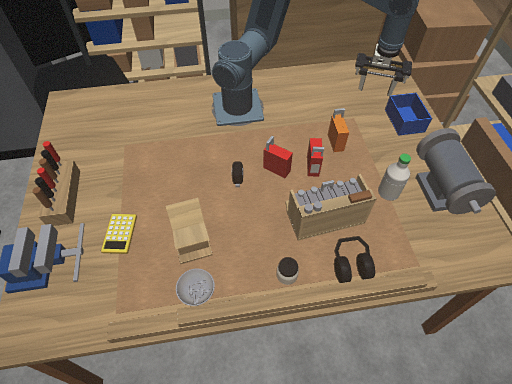

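View pics/top0.png

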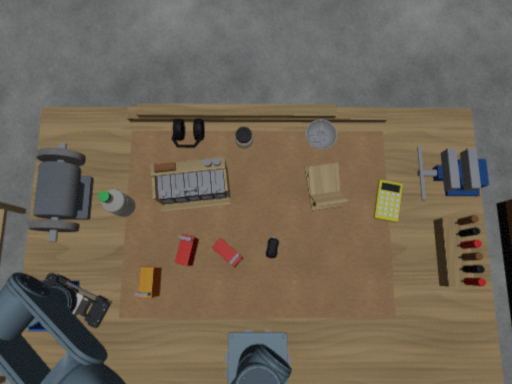

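The scene camera looks back towards the robot. In the top view +x is up and +y is left. The rack is at top (190,185), the stand at top (325,187), and the red and orange look-alikes are at (187,250), (228,252) and (148,282). Next I'll enlarge the rack and the stand.

Run:
```python
import cv2,numpy as np
t=cv2.imread("pics/top0.png");s=cv2.imread("pics/scene0.png")
f=lambda im,x,y,w,h:cv2.resize(im[y:y+h,x:x+w],(400,300),interpolation=cv2.INTER_CUBIC)
cv2.imwrite("pics/crop1.png",np.vstack([np.hstack([f(t,145,150,100,75),f(t,285,150,80,60)]),np.hstack([f(s,280,165,100,75),f(s,150,190,100,75)])]))
```

```text
(no output)
```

View pics/crop1.png

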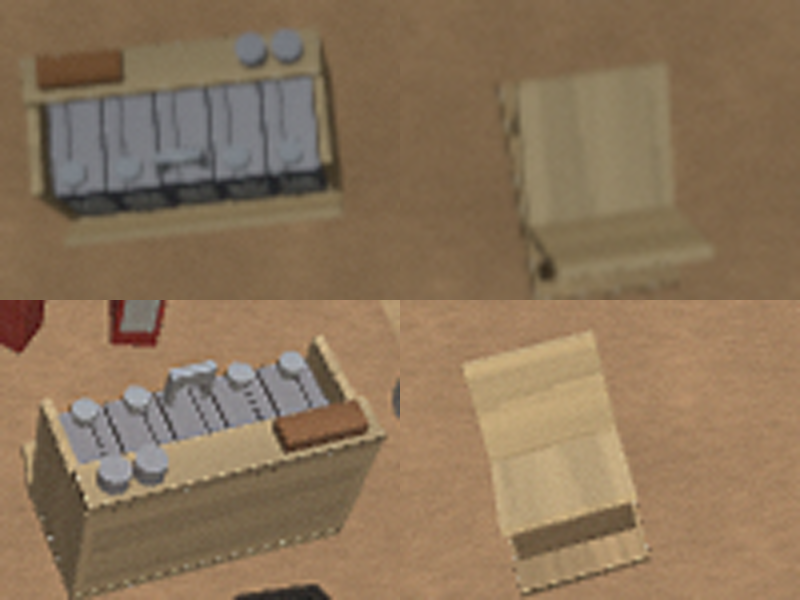

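The bar handle is in the middle slot, at top (190.8,190) and scene (327.8,183.4). The four knobs sit either side of it. The red and orange items in front are decoys. I'll fit the rack and stand poses from both views.

```bash
cat > vis.py <<'E'
import numpy as np, cv2
from scipy.spatial.transform import Rotation as R
from scipy.optimize import least_squares
CAM={"scene":dict(fovy=53.43450967573081,cx=253.66955989916227,cy=187.62606757433483,eye=[1281.0271815024907,-124.62031835589941,1168.3846655418129],o=[-2.5170720832651146,0.005350557633270192,1.4125063822652024]),
"top":dict(fovy=55.17825065298523,cx=258.3037117613835,cy=197.949525775728,eye=[317.89335342198643,6.954875503127796,1359.3587377862655],o=[-2.950302750595111,-0.00809775107238142,-1.5706973895033187])}
def proj(n,P):
    c=CAM[n]; q=R.from_euler('xyz',c['o']).inv().apply(np.atleast_2d(P)-c['eye'])
    f=192/np.tan(np.radians(c['fovy']/2))
    return np.c_[c['cx']+f*q[:,0]/q[:,2],c['cy']+f*q[:,1]/q[:,2]]
def world(p,M):
    return R.from_euler('z',p[2]).apply(np.atleast_2d(M))+[p[0],p[1],0]
def fit(obs,x0):
    def r(p): return np.concatenate([(proj(n,world(p,m))-px).ravel() for n,m,px in obs])
    s=least_squares(r,x0,loss='soft_l1'); return s.x,r(s.x).reshape(-1,2)
E
python3 - <<'E'
from vis import *
def T(x,y):return(145+x/4-.4,150+y/4-.4)
def S(x,y):return(280+x/4-.4,165+(y-300)/4-.4)
o=[]
for y,a,b in zip((92,46,0,-46,-92),((75,173),(130,166),(183,160),(237,157),(290,151)),((291,362),(241,372),(191,375),(137,398),(85,410))):
    o+=[("top",(15,y,160),T(*a)),("scene",(15,y,160),S(*b))]
o+=[("top",(115,127,158),T(22,62)),("top",(115,-127,158),T(320,30)),("top",(75,127,158),T(27,103)),("top",(-20,127,46),T(68,243)),("top",(-20,-127,46),T(340,212)),
("scene",(115,127,158),S(385,433)),("scene",(115,-127,158),S(88,508))]
p,r=fit(o,[600,200,0.1]);print("rack",p,"bar",world(p,[15,0,154]));print(r.round(1).tolist())
def T(x,y):return(285+(x-400)/5-.4,150+y/5-.4)
def S(x,y):return(150+(x-400)/4-.4,190+(y-300)/4-.4) if False else (150+x/4-100-.4,190+(y-300)/4-.4)
o=[("top",(93.5,55,84),T(517,82)),("top",(93.5,-55,84),T(668,64)),("top",(0,55,30),T(530,225)),("top",(0,-55,30),T(675,210)),("top",(-47,55,111.4),T(548,270)),("top",(-47,-55,111.4),T(713,248)),
("scene",(-47,-55,111.4),S(463,370)),("scene",(-47,55,111.4),S(593,333)),("scene",(0,-55,30),S(497,458)),("scene",(0,55,30),S(610,420)),("scene",(93.5,-55,84),S(500,530)),("scene",(93.5,55,84),S(635,500))]
p,r=fit(o,[600,-230,0.1]);print("stand",p,"seat",world(p,[16,0,103]));print(r.round(1).tolist())
E
```

```text
rack [5.64719546e+02 2.23504093e+02 1.17549131e-01] bar [[579.61603221 225.26327216 154.        ]]
[[-1.0, -0.6], [0.2, -4.0], [-0.9, -0.4], [-0.1, -3.5], [-0.4, -0.4], [-0.6, -1.1], [-0.1, -1.2], [-0.2, -3.8], [0.3, -1.3], [-0.5, -3.6], [0.0, -0.3], [0.3, -0.5], [-0.5, 0.9], [-0.5, -1.1], [1.5, -1.3], [-0.2, 0.1], [-0.9, 0.1]]
stand [ 5.94921755e+02 -2.49197377e+02  1.34244102e-01] seat [[ 610.77779947 -247.05591732  103.        ]]
[[-0.0, 0.6], [-0.1, 0.3], [-0.6, 0.2], [-0.4, -0.7], [1.4, -0.3], [-0.3, -0.0], [0.0, -0.8], [0.2, 0.4], [-1.7, 1.3], [1.7, 2.6], [-0.5, -0.3], [-0.2, -1.8]]
```

```bash
cat >> vis.py <<'E'
def ori(yaw,th,s=1):
    return (R.from_euler('z',yaw)*R.from_euler('y',-th)*R.from_euler('z',s*np.pi/2)*R.from_euler('x',np.pi))
RX=R
E
python3 - <<'E'
from vis import *
from bench import robot
def T(x,y):return np.array((145+x/4-.4,150+y/4-.4))
def S(x,y):return np.array((280+x/4-.4,165+(y-300)/4-.4))
kn=[(y,T(*a),S(*b)) for y,a,b in zip((92,46,-46,-92),((75,173),(130,166),(237,157),(290,151)),((291,362),(241,372),(137,398),(85,410)))]
o=[("top",(15,0,160),T(183,160)),("scene",(15,0,160),S(191,375)),("top",(115,127,158),T(22,62)),("top",(115,-127,158),T(320,30)),("top",(75,127,158),T(27,103)),("top",(-20,127,46),T(68,243)),("top",(-20,-127,46),T(340,212)),
("scene",(115,127,158),S(385,433)),("scene",(115,-127,158),S(88,508))]
def r(q):
    p=q[:3];a=[(proj(n,world(p,m))-px) for n,m,px in o]
    for y,t,s in kn: a+=[proj("top",world(p,(q[3],y,q[4])))-t,proj("scene",world(p,(q[3],y,q[4])))-s]
    return np.concatenate(a).ravel()
s=least_squares(r,[565,223,.117,15,150],loss='soft_l1')
print(s.x,world(s.x[:3],[15,0,154]));print(s.fun.reshape(-1,2).round(1).tolist())
p=s.x[:3]
def tcp(org,yaw,barxz,y,th):
    g=world((org[0],org[1],yaw),[barxz[0],y,barxz[1]])[0]
    return g+19*ori(yaw,th).as_matrix()[:,2]
def chk(name,P,yaw,th):
    for sg in(1,-1):
        q=robot.inverse_kinematics(list(P),list(ori(yaw,th,sg).as_euler('xyz'))); print(name,sg,None if q is None else np.round(q,2))
chk("pick",tcp(p,p[2],(15,154),0,0),p[2],0)
chk("above",tcp(p,p[2],(15,240),0,0),p[2],0)
t=np.radians(29)
chk("tip",tcp(p,p[2],(-55,142),0,t),p[2],t)
chk("out",tcp(p,p[2],(-155,320),0,t),p[2],t)
st=(594.9,-249.2);t=np.pi/6
for h in (0,120): chk("stand",tcp(st,.134,(-58.7,160.3+h),0,t),.134,t)
E
```

```text
[5.63826657e+02 2.25258742e+02 1.10879852e-01 1.74878555e+01
 1.40964812e+02] [[578.73454365 226.91853393 154.        ]]
[[-0.9, -0.2], [-0.2, -1.4], [-0.3, -0.3], [0.0, -0.1], [-0.9, 0.9], [-1.0, -1.0], [1.0, -0.8], [0.1, 0.0], [-0.8, -0.4], [-0.2, -0.0], [-0.2, -0.1], [-0.3, 0.3], [-0.4, 0.3], [0.1, -0.4], [-0.3, -0.1], [0.4, -0.3], [-0.4, -0.1]]
pick 1 [ 0.19  0.45  1.47 -0.    1.22  0.08]
pick -1 [ 0.19  0.45  1.47 -0.    1.22 -3.06]
above 1 [ 0.19  0.39  1.35 -0.    1.41  0.08]
above -1 [ 0.19  0.39  1.35  0.    1.41 -3.06]
tip 1 [ 0.25  0.14  2.07 -0.16  0.43  0.26]
tip -1 [ 0.25  0.14  2.07 -0.16  0.43 -2.88]
out 1 [ 0.3  -0.24  1.95 -0.11  0.94  0.23]
out -1 [ 0.3  -0.24  1.95 -0.11  0.94 -2.91]
stand 1 [-0.9   0.23  1.91  0.63  0.82 -1.43]
stand -1 [-0.9   0.23  1.91  0.63  0.82  1.71]
stand 1 [-0.9   0.1   1.74  0.51  1.07 -1.23]
stand -1 [-0.9   0.1   1.74  0.51  1.07  1.91]
```

```bash
cat > act.py <<'E'
from vis import *
from bench import robot
RK=np.array([563.8,225.2,.1109]); ST=np.array([594.9,-249.2,.1342])
def tcp(fr,b,th,y=0):
    o=ori(fr[2],th); return list(world(fr,[b[0],y,b[1]])[0]+19*o.as_matrix()[:,2]), list(o.as_euler('xyz'))
def st(): print("t",robot.current_t(),np.round(robot.current_tcp_pos(),1),"F",np.round(robot.current_contact_force(),1),"w",round(robot.current_gripper_width(),3),"ff",robot.current_finger_force())
def shot(n,box,out,sc=4):
    x,y,w,h=box; im=robot.get_image(n)["img"]; cv2.imwrite("pics/"+out,cv2.resize(im[y:y+h,x:x+w],None,fx=sc,fy=sc,interpolation=cv2.INTER_CUBIC))
E
python3 - <<'E'
from act import *
p=robot.current_tcp_pos()
robot.move_linear([p[0],p[1],340],speed=200)
P,o=tcp(RK,(15,260),0); robot.move_ptp(P,o)
robot.move_gripper(0.45)
P,o=tcp(RK,(15,195),0); robot.move_linear(P,o,speed=120)
st(); a=robot.get_image("top")["img"];b=robot.get_image("scene")["img"]
f=lambda im,x,y:cv2.resize(im[y:y+100,x:x+100],(400,400),interpolation=cv2.INTER_CUBIC)
cv2.imwrite("pics/app.png",np.hstack([f(a,140,130),f(b,280,120)]))
E
```

```text
t 4.1417 [579.1 226.9 176.6] F [-0.   0.4 -0.1] w 0.451 ff 0.0
```

View pics/app.png

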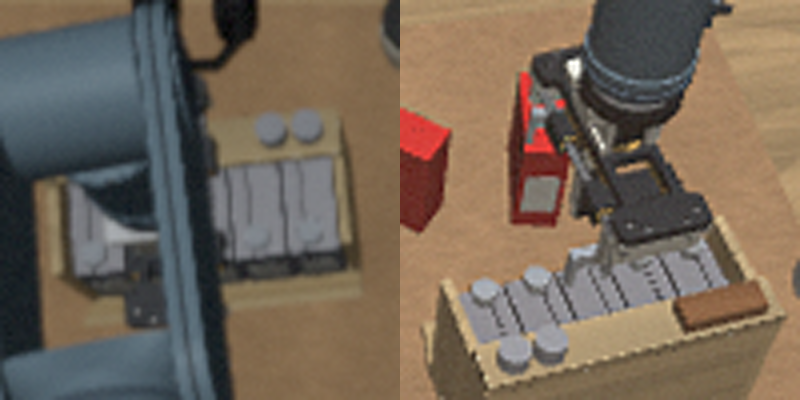

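Run:
```python
from act import *
b=robot.get_image("scene")["img"]
x0,y0,k=400-75-15,160,10
im=cv2.resize(b[y0:y0+50,x0:x0+60],None,fx=k,fy=k,interpolation=cv2.INTER_CUBIC)
def d(Pt,c):
    q=(proj("scene",Pt)[0]+.5-[x0,y0])*k; cv2.circle(im,tuple(int(v) for v in q),4,c,-1)
for y in(-20,20): 
  for z in(144,164): d(world(RK,[15,y,z]),(0,0,255))
d(np.array(robot.current_tcp_pos()),(0,255,0))
d(world(RK,[36,0,176]),(255,0,0)); d(world(RK,[-6,0,176]),(255,255,0))
cv2.imwrite("pics/app2.png",im)
```

```text
(no output)
```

View pics/app2.png

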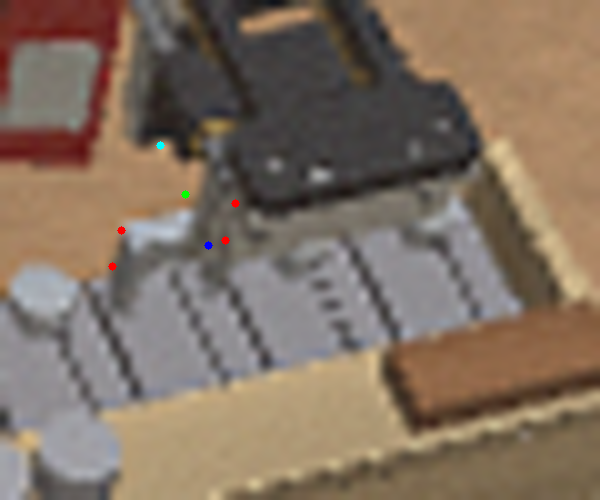

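The projected bar box (x 112–235) matches the bar, and the fingers straddle it. I'll descend and grasp.

Run:
```python
from act import *
P,o=tcp(RK,(15,155),0); print(robot.move_linear(P,o,speed=60,f_stop=8)); st()
robot.move_gripper(0.0); st(); print(robot.current_ft_torque())
shot("scene",(280,130,100,100),"grasp.png",5)
```

```text
False
t 5.1083 [578.9 226.9 136.1] F [-0.3 -0.4 -0. ] w 0.45 ff 0.0
t 5.725 [579.  226.9 136.2] F [ 0.1 -0.9  0.8] w 0.103 ff 29.99962091445923
[-0.07417063 -0.0706967  -0.02513021]
```

View pics/grasp.png

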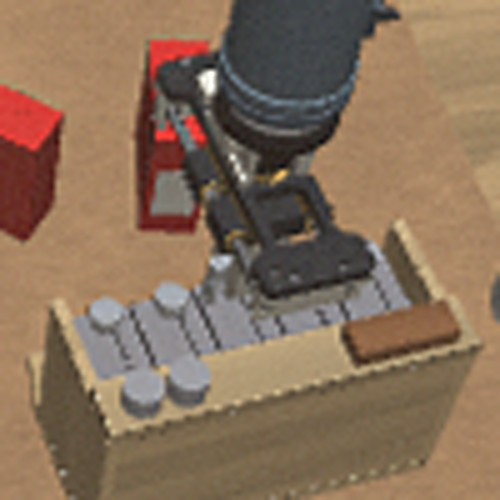

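The grip is on the bar (9.6 mm opening) with little side force. Now I'll tip the case about its front lower edge in small steps.

```bash
cat >> act.py <<'E'
def rot(v,th): c,s=np.cos(th),np.sin(th); return np.array([v[0]*c-v[1]*s, v[0]*s+v[1]*c])
E
python3 - <<'E'
from act import *
for d in (3,7,11,15,19,23,27):
    t=np.radians(d); b=np.array([1,12])+rot((14,143),t)+[0,1.5*min(1,d/7)]
    P,o=tcp(RK,b,t); r=robot.move_linear(P,o,speed=60,f_stop=25)
    print(d,r,np.round(robot.current_contact_force(),1),np.round(robot.current_ft_torque(),2),robot.current_t())
    if r: break
robot.sleep(.2); st()
shot("scene",(280,130,100,100),"tip.png",5)
E
```

```text
3 False [ 2.1  0.  -2.7] [-0.11 -0.17  0.01] 6.0333
7 False [ 0.6  0.5 -2.2] [-0.11  0.13 -0.02] 6.3333
11 False [ 0.7 -0.1 -2.5] [-0.06  0.38 -0.01] 6.625
15 False [-0.7  0.6 -2.9] [-0.12  0.43  0.01] 6.9167
19 False [ 0.1 -0.2 -2.9] [-0.06  0.51  0.01] 7.2083
23 False [ 1.2  0.5 -2.4] [-0.13  0.53 -0.01] 7.5
27 False [ 0.4 -0.1 -3.2] [-0.15  0.63 -0.03] 7.7917
t 7.9917 [522.  220.4 130.5] F [ 0.4  0.4 -3.3] w 0.106 ff 29.99903976917267
```

View pics/tip.png

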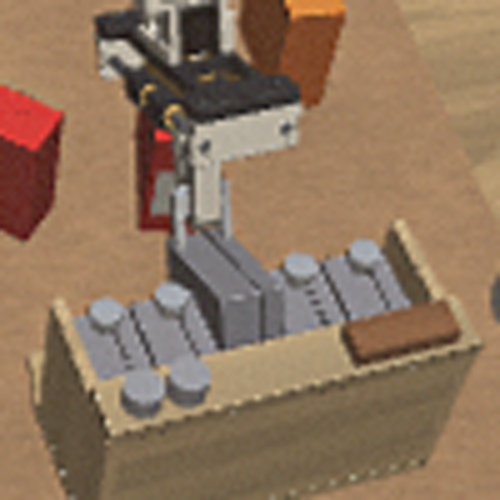

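The case is tipped and the knob cases are still upright. Next I'll pull it out along its own axis and carry it to above the stand.

Run:
```python
from act import *
t=np.radians(27); b0=np.array([1,12])+rot((14,143),t)+[0,1.5]; ax=rot((0,1),t)
for L in (30,90,210):
    P,o=tcp(RK,b0+L*ax,t); r=robot.move_linear(P,o,speed=90,f_stop=25); print(L,r,np.round(robot.current_contact_force(),1))
    if r: break
else:
    st()
    t=np.pi/6
    bar=np.array([16,103])+rot((-36,88),t)
    P,o=tcp(ST,bar+[10,110],t); robot.move_ptp(P,o)
st()
a=robot.get_image("top")["img"];b=robot.get_image("scene")["img"]
f=lambda im,x,y:cv2.resize(im[y:y+130,x:x+130],(400,400),interpolation=cv2.INTER_CUBIC)
cv2.imwrite("pics/stand1.png",np.vstack([np.hstack([f(a,260,120),f(b,130,120)])]))
```

```text
30 False [ 0.  -0.5 -3.4]
90 False [-0.  -0.8 -3.1]
210 False [ 0.8 -0.6 -2.1]
t 10.825 [426.4 209.8 316.7] F [ 0.8 -0.6 -2.1] w 0.109 ff 29.99919980764389
t 12.5917 [ 555.7 -253.6  254.8] F [ 0.1 -0.5 -2.2] w 0.106 ff 29.99916672706604
```

View pics/stand1.png

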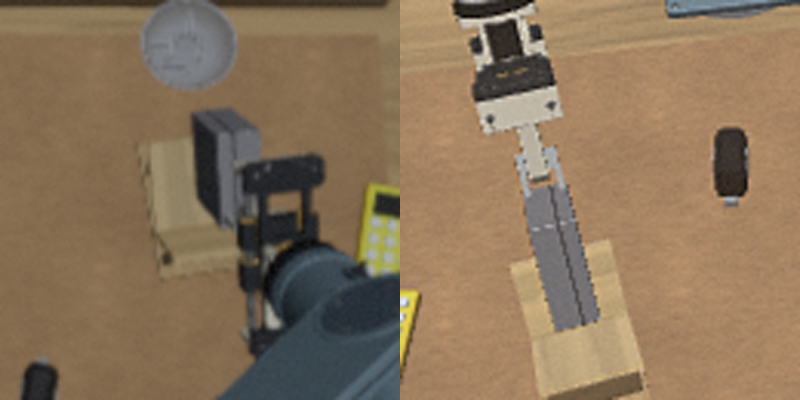

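Run:
```python
from act import *
t=np.pi/6; bar=np.array([16,103])+rot((-36,88),t); n=rot((0,1),t); u=rot((1,0),t)
go=lambda d,sp,f: robot.move_linear(*tcp(ST,bar+d,t),speed=sp,f_stop=f)
print(go(np.array([10,25]),100,15)); 
r=go(np.array([10,-2]),25,6); st()
def off():
    o=ori(ST[2],t); g=np.array(robot.current_tcp_pos())-19*o.as_matrix()[:,2]
    l=R.from_euler('z',-ST[2]).apply(g-[ST[0],ST[1],0]); d=l[[0,2]]-bar; return d@u,d@n,l[1]
a=off();print("contact",r,a)
h=a[1]+0.7
go(a[0]*u+h*n,20,None); 
r=go(-8*u+h*n,25,6); st(); print("plate",r,off())
```

```text
False
t 14.4667 [ 555.2 -254.7  149.5] F [-2.  -1.5  3.4] w 0.105 ff 30.000725984573364
contact True (np.float64(10.712609847687151), np.float64(-0.682002336184589), np.float64(-0.17557765189702862))
t 15.2167 [ 546.4 -255.6  145. ] F [4.5 0.9 1.5] w 0.106 ff 30.00453293323517
plate True (np.float64(0.7542873302984516), np.float64(-0.12368053100419514), np.float64(0.18230076524369448))
```

Contact with the ledge and the plate came within 1 mm of the predicted seat. I'll settle the case, release it and retreat.

Run:
```python
from act import *
t=np.pi/6; bar=np.array([16,103])+rot((-36,88),t); n=rot((0,1),t); u=rot((1,0),t)
go=lambda d,sp,f: robot.move_linear(*tcp(ST,bar+d,t),speed=sp,f_stop=f)
go(.5*u-1.0*n,15,8); st()
robot.move_gripper(0.4); st()
print(go(.5*u+70*n,60,12)); robot.move_linear(*tcp(ST,bar+np.array([-120,150]),t),speed=200); st()
robot.sleep(.5)
a=robot.get_image("top")["img"];b=robot.get_image("scene")["img"]
f=lambda im,x,y,w:cv2.resize(im[y:y+w,x:x+w],(300,300),interpolation=cv2.INTER_CUBIC)
cv2.imwrite("pics/end.png",np.vstack([np.hstack([f(a,280,130,90),f(b,140,150,110)]),np.hstack([f(a,140,140,100),f(b,280,150,100)])]))
```

```text
t 15.475 [ 546.8 -256.1  144.7] F [0.1 0.7 4.1] w 0.108 ff 29.999744296073914
t 16.1333 [ 546.6 -255.7  144.1] F [-0.3  0.1 -0.5] w 0.403 ff 0.0
False
t 18.2333 [ 426.8 -271.7  294.1] F [-0.2 -0.1 -0.5] w 0.402 ff 0.0
```

View pics/end.png

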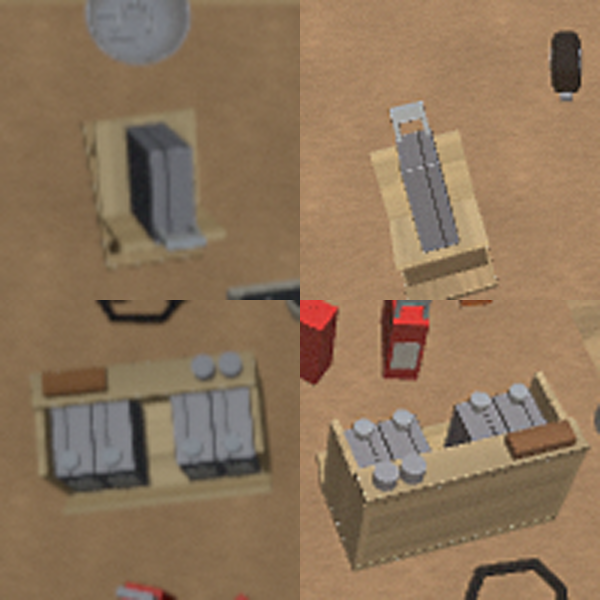

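The case sits on the stand, centred and square. All four knob cases are upright and in place.

```bash
python3 -c "
from bench import robot
print(robot.hand_in(), robot.current_t())"
```

```text
the job is handed in; nothing more can be done
the job is handed in; nothing more can be done
```

I handed the job in at about 19 s of the 46 s allowed, result not reported back: the last pictures show the bar-handled case square in the middle of the stand, the four knob-handled cases upright in their places, and the gripper clear.

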